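# Lock the levelling foot of an upturned stove

## Task

The gas stove lies upside down on the counter so that its feet can be set. On the bare foot, run the yellow hand nut down (clockwise) onto the steel nut below it and tighten it firmly against that nut so that the two are locked, but do not force it: the steel nut carries the height setting and must not be dragged round. Let go of the nut, and leave the burner cap, the screwdriver and the mug where they are.

Things in the scene. Friction and masses are not known exactly. Their poses are not given: they have to be found in the camera images.
- lock_nut_center (a point): Centre, half-way up, of the yellow oblong plastic hand nut: 46 mm long (own x), 24 mm wide (own y), 26 mm tall (z up). Grip it across the 24 mm width; there is free room for fingers around and below it. Clockwise from above runs it down, 3 mm a turn; it has 1.5 to 3.5 rad to go, unknown, until it bears on the washer and lower nut. It may be let go and gripped again; it stays where left.
- lock_nut_top (a point): Centre of the yellow nut's top. Turning moments: running 0.22 N m; once it bears on washer and lower nut 0.30 N m, rising 0.12 N m per further 0.1 rad. Above 1.0 N m the lower nut is dragged round. Firmly locked: 0.55 to 0.75 N m (0.2 to 0.4 rad past contact); read at a standstill it may show up to 0.2 less. Beyond 0.25 rad it springs back to 0.25 rad when released. Turned back, it is loose.
- stud_top (a point): Top of the upright fixed steel stud, 12 mm thick, that carries both nuts and passes up through the yellow one; 64 mm above the stove's upturned bottom, about 15 mm above the yellow nut's top. It has no rubber pad.
- lower_nut_center (a point): Centre of the lower steel hex nut on the same stud, 20 mm across flats, 14 mm tall, its centre 11 mm above the stove's upturned bottom; its z is up.
- lower_nut_mark (a point): Red paint dot on the lower nut's side, 10 mm from the stud's axis: shows whether that nut turns.
- stove: Upturned gas stove, fixed: 360 mm (its x) by 620 mm (its y), blue sides, grey bottom 90 mm above the counter; origin on the counter under its centre; its back (-x) faces the robot, black knobs face away. Feet at x -110 mm, y +-230 mm: one is the bare foot with the yellow nut, the other finished, with grey nut and black rubber pad; two more finished ones at x +130 mm.
- burner_cap_center (a point): Centre of a loose brass burner cap, 76 mm across, 18 mm tall, lying on the stove's bottom. Leave alone.
- screwdriver: Loose screwdriver 180 mm long lying on the stove's bottom. Leave alone.
- mug_center (a point): Centre of a loose white mug, 76 mm across, 90 mm tall, on the counter beside the stove. Leave alone.
- washer_center (a point): Centre of the stiff spring washer, 21 mm across and 2 mm thick, that lies between the nuts: about 8.0 mm above the lower nut's centre when free, less than 7.91 mm when the nuts are locked. The height of its upper face differs by up to 2 mm from time to time, so the yellow nut's height does not tell when it bears.

How it is judged:
At the end, for the whole second after the job is handed in: The nuts are locked: the washer is squeezed, its centre under 7.91 mm above the lower nut's centre (free about 8.0 mm; reached some 0.15 rad past contact); the lower nut's mark is within 3 mm of its start; burner cap, screwdriver and mug are within 30 mm of their starts (z of washer_center in the frame of lower_nut_center below 0.00791 m and distance of lower_nut_mark from where it was at the start of the episode below 0.003 m and distance of each of burner_cap_center, screwdriver, mug_center from where it was at the start of the episode below 0.03 m); the robot touches nothing.
It fails at once if the lower nut was dragged round from its setting (its mark moved more than 3 mm) (distance of lower_nut_mark from where it was at the start of the episode above 0.003 m).
It fails at once if the burner cap was disturbed (more than 30 mm) (distance of burner_cap_center from where it was at the start of the episode above 0.03 m).
It fails at once if the screwdriver was disturbed (more than 30 mm) (distance of screwdriver from where it was at the start of the episode above 0.03 m).
It fails at once if the mug was disturbed (more than 30 mm) (distance of mug_center from where it was at the start of the episode above 0.03 m).
It also fails if it takes over 64 s, if anything falls off the work surface, if the arm or the gripper's body presses on something with over 40 N, if the wrist force passes 120 N, or if a joint passes its speed limit or range.

## Robot

A 6-joint arm with a two-finger parallel gripper is mounted at the origin on the work surface. World frame = base frame: x ahead of the robot, y to its left, z up, the work surface at z = 0. Lengths are in m, angles in rad, forces in N, time in s.
With the tool pointing down it reaches from about 0.225 to 0.875 m from the base axis. Payload 3.4 kg.
Tool frame: the origin (TCP) lies at the very end of the fingers, on their centre line; the grasp point (between the pads) lies 19 mm behind it; z points along the fingers, y is the direction in which the jaws open and shut (so a half turn about z gives the same grasp; the last joint's range is limited). The gripper opens to 85 mm and grips with 20 to 120 N. Pads are 22 mm wide; open, the fingers measure 114 mm over their backs; the gripper's body (76 mm by 85 mm) begins 54 mm behind the grasp point. The pads swing forward as they close: fully open they stand 13 mm farther back than shut.
Start: joints at [0.994, 0.276, 1.505, -0, 1.361, -0.121], TCP at [0.253, 0.516, 0.231] pointing down, gripper open.
Joint ranges: [-2.89, 2.89], [-0.75, 2.08], [0.22, 2.7], [-1.18, 4.32], [0.11, 2.71], [-2.7, 2.7]. Speed limits (rad/s): [2.57, 2.57, 3.14, 3.14, 3.14, 3.14].

## Interface

Orientations are given as a unit quaternion [w, x, y, z].
In Python, from rig import telemetry, cams, sign_off, spotter gives the robot as it stands.
- The arm moves only by the tool servo_tool, never from a script. Its argument "steps" is a list of rows, each a list of 6 numbers: the shift along the tool's x, y, z in mm, then the turn, a rotation vector about the tool's x, y, z in degrees. In form: [[x, y, z, ax, ay, az], ...]. A call has 1 to 8 rows; each row is the pose to reach, as a shift and turn from the pose commanded when the call began, along the tool's axes at that moment; what a row does not reach only later rows make up. A row lasts 1/10 s, in which the tool goes at most 50 mm and 8.59 degrees, less where a joint would pass 70% of its speed; a pose out of reach is approached as far as the arm can. A call with a gripper value outside its range is refused whole. "hand" is the closure in counts, from 0 (fully open) to 255 (shut), set as the call begins (left out, the last holds). The fingers move at their own pace and stop on an object; "grip_force" is the grip in N (left out, the last holds). Time passes only in rows, so rows that repeat a pose let the fingers close. It gives the time, the measured TCP pose, the force and the opening at its end, in the units of the state.
- telemetry.get_state(): the state, without advancing time (a new reading comes with each control period).
- cams.get_image(name): name is "side" or "top"; returns (picture, depth): 480x640x3 uint8, red, green, blue; 480x640 float32, m along the optical axis (not along the pixel's ray), 0 where there is no reading.
- cams.camera_model(name): a dict with "camera_matrix" (3x3 intrinsics, pixels), "origin" and "rotation" of the camera in the world. Camera axes: x right, y up, looking along -z (the intrinsics and any distortion apply to the point x, -y, -z); pixel columns grow to the right and rows downward; lengths in m; the calibration is good to about 2 mm. A picture is of the moment at which its call begins. camera_model takes no time and is no camera call.
- sign_off(): hands the job in, once; it reports no verdict.
Trained networks look in the newest picture that a camera, given by its name, has taken for a name from the list of things; names that differ only in an ending like _2 or _b are one class to them, and where a whole thing is asked for, a point or a joint stands for the part that bears it (a point fixed in the world has none). Each returns a list of dicts, best first, with "conf" (0 to 1); they miss things now and then, are a little off and sometimes report something else, mostly with a low value. They report only what shows in the picture. A call takes as long as a camera call.
- spotter.outline_of(query, camera): "region" (480x640 bool, what is visible of it) and "rect" ([left, top, width, height] in pixels, round what is visible of it).
The state is a dict: "clock": time; "qpos": joint angles; "qd": joint speeds; "effort": joint torques, N m; "position": TCP position; "ee_rot": TCP orientation; "contact_force": force on the tool from outside, world axes, zero at the start; "moment": the same for the moment, N m; "width": finger opening in m.
Only numpy, scipy, OpenCV 4.12 (cv2) and the standard library are available. Lean on these libraries where they do the work, as an engineer would, in place of code of your own. Each camera call takes 0.05 s, during which the arm holds its last target.

## Working session

There is one attempt and no reset: what is moved stays moved. The work goes in short steps, Python scripts to look and compute and a tool call to move; the robot and the scene stay as the last step left them, time stands still between calls to the robot, and variables do not carry over. Pictures are saved under pics/ and viewed, and the job is handed in when it is done.

Besides the shell and the picture viewer there is one more tool, called after "Emit:" as name(argument=value, ...), one argument or row to a line, values as JSON. servo_tool: Moves the arm, as the interface text tells. Its arguments: {"type":"object","properties":{"steps":{"type":"array","items":{"type":"array","items":{"type":"number"}}},"hand":{"type":"number"},"grip_force":{"type":"number"}},"required":["steps"]}

```bash
mkdir -p pics; ls; cat > h.py <<'E'
import numpy as np, cv2
from rig import telemetry, cams, sign_off, spotter
def snap(n,f):
    im,d=cams.get_image(n); cv2.imwrite('pics/'+f,im[:,:,::-1]); return im,d
def px2w(n,u,v,z):
    m=cams.camera_model(n);K=np.array(m['camera_matrix']);R=np.array(m['rotation']);o=np.array(m['origin'])
    p=np.linalg.inv(K)@np.array([u,v,1.]); return o+R@np.array([p[0]*z,-p[1]*z,-z])
def mask2w(n,mask,d):
    v,u=np.nonzero(mask&(d>0)); z=d[v,u]
    m=cams.camera_model(n);K=np.array(m['camera_matrix']);R=np.array(m['rotation']);o=np.array(m['origin'])
    p=np.linalg.inv(K)@np.stack([u,v,np.ones_like(u)]).astype(float)
    return (o[:,None]+R@(np.stack([p[0],-p[1],-np.ones_like(p[0])])*z)).T
E
python3 - <<'E'
from h import *
print(telemetry.get_state())
for c in('top','side'):
    im,d=snap(c,c+'0.png'); print(cams.camera_model(c))
    for q in('lock_nut_center','stud_top','burner_cap_center','screwdriver','mug_center'):
        r=spotter.outline_of(q,c)
        for x in r[:2]:
            P=mask2w(c,x['region'],d); print(c,q,x['conf'],x['rect'],np.median(P,0).round(4) if len(P) else None, P.min(0).round(3),P.max(0).round(3))
E
```

```text
pics
{'clock': 0.0, 'qpos': array([ 9.93985458e-01,  2.76605418e-01,  1.50609487e+00,  2.97004631e-06,
        1.36067565e+00, -1.21010645e-01]), 'qd': array([ 0.00058884,  0.00160968, -0.00217064, -0.00123413,  0.00071051,
        0.00100322]), 'effort': array([-5.13775631e-04, -4.16773903e+01, -2.45808506e+01, -5.13331433e-04,
        1.10193048e-02,  1.91850904e-05]), 'position': array([0.25283911, 0.51587147, 0.23044899]), 'ee_rot': array([-3.06194801e-04,  2.25932645e-01,  9.74142518e-01, -8.37422017e-04]), 'contact_force': array([ 0.60293312, -0.15843215, -0.14906391]), 'moment': array([ 0.03743229, -0.05237803,  0.00882752]), 'width': 0.08536511401662766}
{'camera_matrix': array([[439.8640796 ,   0.        , 324.53642568],
       [  0.        , 439.8640796 , 239.4403762 ],
       [  0.        ,   0.        ,   1.        ]]), 'origin': array([0.54847177, 0.17643569, 1.15428367]), 'rotation': array([ 0.71623483,  0.03771289, -0.03921412, -0.69573533])}Traceback (most recent call last):
  File "<stdin>", line 8, in <module>
  File "h.py", line 12, in mask2w
    return (o[:,None]+R@(np.stack([p[0],-p[1],-np.ones_like(p[0])])*z)).T
                      ~^^~~~~~~~~~~~~~~~~~~~~~~~~~~~~~~~~~~~~~~~~~~~~~
ValueError: matmul: Input operand 1 has a mismatch in its core dimension 0, with gufunc signature (n?,k),(k,m?)->(n?,m?) (size 3 is different from 4)
```

Rotation is a quaternion; fixing the helper.

```bash
sed -i "s/R=np.array(m\['rotation'\])/R=Q(m['rotation'])/" h.py; cat >> h.py <<'E'
from scipy.spatial.transform import Rotation
def Q(q): return Rotation.from_quat(np.roll(q,-1)).as_matrix()
def proj(n,P):
    m=cams.camera_model(n);K=np.array(m['camera_matrix']);R=Q(m['rotation']);o=np.array(m['origin'])
    p=R.T@(np.array(P)-o); return (K@np.array([p[0]/-p[2],-p[1]/-p[2],1]))[:2]
E
python3 - <<'E'
from h import *
for c in('top','side'):
    im,d=snap(c,c+'0.png'); print(cams.camera_model(c))
    for q in('lock_nut_center','stud_top','burner_cap_center','screwdriver','mug_center'):
        r=spotter.outline_of(q,c)
        for x in r[:2]:
            P=mask2w(c,x['region'],d); print(c,q,x['conf'],x['rect'],*( (np.median(P,0).round(4), P.min(0).round(3),P.max(0).round(3)) if len(P) else ()))
E
```

```text
{'camera_matrix': array([[439.8640796 ,   0.        , 324.53642568],
       [  0.        , 439.8640796 , 239.4403762 ],
       [  0.        ,   0.        ,   1.        ]]), 'origin': array([0.54847177, 0.17643569, 1.15428367]), 'rotation': array([ 0.71623483,  0.03771289, -0.03921412, -0.69573533])}
top lock_nut_center 0.47 [311.6, 286.7, 18.7, 20.4] [0.5286 0.1844 0.1401] [0.511 0.164 0.135] [0.547 0.205 0.146]
top stud_top 0.87 [309.8, 283.7, 25.2, 24.4] [0.5293 0.1828 0.1377] [0.504 0.159 0.088] [0.554 0.207 0.16 ]
top burner_cap_center 0.75 [355.3, 236.8, 27.9, 30.2] [0.633  0.0648 0.1055] [0.598 0.029 0.09 ] [0.668 0.1   0.114]
top screwdriver 0.58 [417.0, 179.7, 33.9, 72.2] [ 0.6951 -0.095   0.1124] [ 0.648 -0.121  0.087] [ 0.813 -0.05   0.123]
top mug_center 0.61 [136.7, 276.5, 45.4, 32.7] [0.5253 0.5894 0.0427] [ 0.485  0.536 -0.004] [0.567 0.648 0.094]
{'camera_matrix': array([[509.63155093,   0.        , 320.60982542],
       [  0.        , 509.63155093, 237.39286766],
       [  0.        ,   0.        ,   1.        ]]), 'origin': array([ 0.46680821, -0.50491666,  0.97244099]), 'rotation': array([ 0.93238551,  0.33650082, -0.03535815, -0.12717804])}
side lock_nut_center 0.74 [261.4, 236.9, 24.4, 18.5] [0.5275 0.172  0.1367] [0.505 0.156 0.115] [0.55  0.201 0.143]
side stud_top 0.82 [260.0, 232.1, 21.7, 33.2] [0.5251 0.1732 0.123 ] [0.503 0.156 0.087] [0.553 0.231 0.156]
side burner_cap_center 0.95 [314.2, 272.3, 36.1, 29.4] [0.6298 0.0549 0.1049] [0.594 0.023 0.089] [0.668 0.097 0.112]
side screwdriver 0.96 [367.4, 311.8, 71.6, 56.2] [ 0.6941 -0.1023  0.1116] [ 0.644 -0.128  0.09 ] [ 0.812 -0.049  0.12 ]
side mug_center 0.87 [225.5, 133.4, 35.1, 45.4] [0.5245 0.5498 0.0567] [ 0.484  0.53  -0.004] [0.568 0.717 0.093]
```

View pics/top0.png

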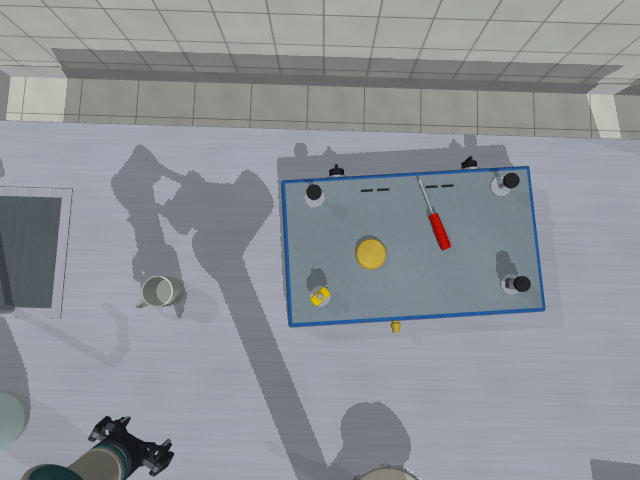

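View pics/side0.png

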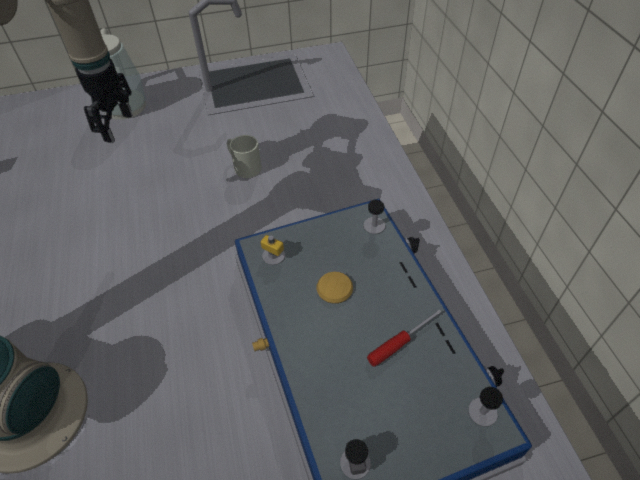

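The top view shows the yellow nut at about (320,296), the brass cap at (371,254), the screwdriver at (436,225) and the mug at (162,291). Next I'll measure the nut's yaw.

```bash
cat > nut.py <<'E'
from h import *
def nut(c,f=None,zmin=.133):
    im,d=cams.get_image(c)
    hsv=cv2.cvtColor(im,cv2.COLOR_RGB2HSV)
    m=(hsv[...,0]>20)&(hsv[...,0]<36)&(hsv[...,1]>130)&(hsv[...,2]>60)
    P=mask2w(c,m,d); u=np.argwhere(m&(d>0))
    k=(abs(P[:,0]-.528)<.05)&(abs(P[:,1]-.182)<.05)
    P=P[k]; T=P[P[:,2]>zmin]
    r=cv2.minAreaRect(T[:,:2].astype(np.float32)*1000)
    box=cv2.boxPoints(r); e=[box[1]-box[0],box[2]-box[1]]; e=max(e,key=np.linalg.norm)
    X=T[:,:2]-T[:,:2].mean(0); w,V=np.linalg.eigh(X.T@X)
    print(c,len(P),len(T),'z',np.percentile(T[:,2],[5,50,95]).round(4),'rect',np.round(r[0],1),np.round(r[1],1),'ang',np.degrees(np.arctan2(e[1],e[0])).round(1)%180,'pca',(np.degrees(np.arctan2(V[1,1],V[0,1]))%180).round(1),'eig',np.sqrt(w/len(T))*1000)
    if f:
        y,x=np.round(proj(c,[.528,.182,.14])[::-1]).astype(int)
        cv2.imwrite('pics/'+f,cv2.resize(im[max(y-40,0):y+40,x-40:x+40,::-1],(600,600),interpolation=cv2.INTER_CUBIC))
if __name__=='__main__':
    import sys
    t=sys.argv[1]
    nut('top',f't{t}.png'); nut('side',f's{t}.png')
E
python3 nut.py 1
python3 - <<'E'
from h import *
# blue-rim outline for stove pose
im,d=cams.get_image('top')
hsv=cv2.cvtColor(im,cv2.COLOR_RGB2HSV)
m=(hsv[...,0]>100)&(hsv[...,0]<125)&(hsv[...,1]>150)
P=mask2w('top',m,d);P=P[(P[:,2]>.08)&(P[:,2]<.1)]
r=cv2.minAreaRect(P[:,:2].astype(np.float32));print(r,len(P))
a=r[2] if r[1][0]<r[1][1] else r[2]-90
print(a)
for s in(1,-1):
    R=Rotation.from_euler('z',a,degrees=True).as_matrix()[:2,:2]
    print(np.array(r[0])+R@np.array([-.11,.23]), np.array(r[0])-R@np.array([-.11,-.23])*1)
E
```

```text
top 165 164 z [0.137  0.1401 0.1438] rect [528.8 183.4] [22.9 44.3] ang 133.8 pca 132.9 eig [ 6.97488871 13.9564152 ]
side 241 153 z [0.1349 0.139  0.1419] rect [526.9 179.6] [24.4 44.8] ang 136.4 pca 138.8 eig [ 6.55447875 14.20640101]
((0.6590328216552734, -0.03577101230621338), (0.3579501807689667, 0.6178128123283386), 5.184961318969727) 2289
5.184961318969727
[0.52869755 0.18334703] [0.74779735 0.20322869]
[0.52869755 0.18334703] [0.74779735 0.20322869]
```

```bash
python3 -c "
import cv2,numpy as np
cv2.imwrite('pics/b1.png',np.hstack([cv2.resize(cv2.imread('pics/t1.png'),(400,400)),cv2.resize(cv2.imread('pics/s1.png'),(400,400))]))"
```

```text
(no output)
```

View pics/b1.png

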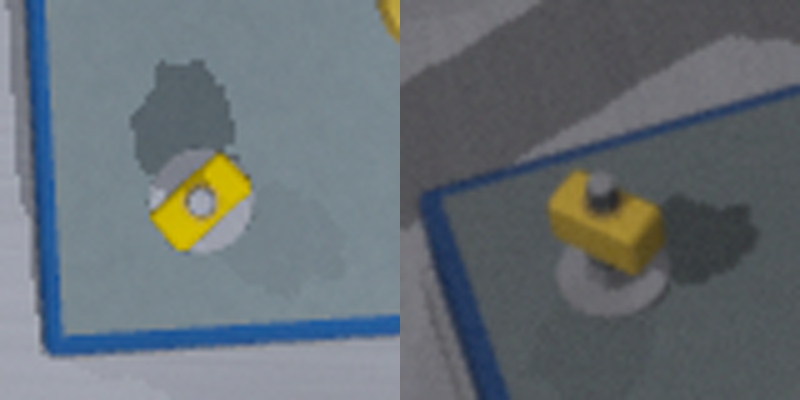

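```bash
cat > rel.py <<'E'
from h import *
import sys
# target x y z, yaw of tool x (deg)
def rel(t,yaw):
    s=telemetry.get_state();R=Q(s['ee_rot'])
    Rt=Rotation.from_euler('z',yaw,degrees=True).as_matrix()@np.diag([1,-1,-1])
    print('shift mm',(R.T@(np.array(t)-s['position'])*1000).round(1),'rotvec',np.degrees(Rotation.from_matrix(R.T@Rt).as_rotvec()).round(2))
    print('now',s['position'].round(4),'yaw',np.degrees(np.arctan2(R[1,0],R[0,0])).round(2),'q',s['qpos'].round(3),'F',s['contact_force'].round(2),'M',s['moment'].round(3),s['width'],s['clock'])
a=list(map(float,sys.argv[1:]));rel(a[:3],a[3])
E
python3 rel.py .5283 .1823 .231 134.5
```

```text
shift mm [-3.941e+02 -1.788e+02  3.000e-01] rotvec [ 1.000e-02 -0.000e+00  1.939e+01]
now [0.2531 0.5163 0.2314] yaw 153.89 q [ 0.994  0.276  1.505 -0.     1.361 -0.121] F [-0.57  0.51  0.59] M [ 0.054 -0.034  0.006] 0.08538449201901215 0.85
```

Emit:
servo_tool(
  steps=[
    [-40,-18,0,0,0,2],
    [-85,-39,0,0,0,4],
    [-130,-59,0,0,0,7],
    [-175,-79,0,0,0,9],
    [-220,-100,0,0,0,11],
    [-265,-120,0,0,0,13],
    [-310,-141,0,0,0,16],
    [-355,-161,0,0,0,19.4],
  ],
  hand=60,
  grip_force=50,
)

```text
clock: 1.65
position: [0.502, 0.2137, 0.2316]
ee_rot: [0.0, 0.388, 0.922, 0.0]
contact_force: [-0.7, -0.0, 0.4]
width: 0.0653
```

```bash
python3 rel.py .5283 .1823 .181 134.5
```

```text
shift mm [-40.8  -3.2  50.6] rotvec [ 0.05  0.01 -0.16]
now [0.502  0.2137 0.2316] yaw 134.34 q [ 0.275  0.231  1.567  0.     1.343 -0.499] F [-0.71 -0.01  0.38] M [ 0.069 -0.011 -0.027] 0.0653003293518177 1.65
```

Emit:
servo_tool(
  steps=[
    [-41,-3,10,0,0,0],
    [-41,-3,30,0,0,0],
    [-41,-3,50,0,0,0],
    [-41,-3,50,0,0,0],
    [-41,-3,50,0,0,0],
  ],
)

```text
clock: 2.15
position: [0.5276, 0.1842, 0.1815]
ee_rot: [-0.0, 0.387, 0.922, -0.0]
contact_force: [-0.1, -0.7, 0.6]
width: 0.065
```

```bash
python3 rel.py .5283 .1823 .113 134.5; python3 nut.py 2; python3 -c "
import cv2,numpy as np
cv2.imwrite('pics/b2.png',np.hstack([cv2.resize(cv2.imread('pics/t2.png'),(400,400)),cv2.resize(cv2.imread('pics/s2.png'),(400,400))]))"
```

```text
shift mm [-1.8 -0.8 68.5] rotvec [-0.01 -0.01 -0.01]
now [0.5276 0.1842 0.1815] yaw 134.49 q [ 0.211  0.284  1.621  0.     1.237 -0.565] F [-0.14 -0.66  0.59] M [ 0.016 -0.03  -0.006] 0.06504441360656216 2.15nut.py:11: RuntimeWarning: Mean of empty slice.
  X=T[:,:2]-T[:,:2].mean(0); w,V=np.linalg.eigh(X.T@X)
  ret = um.true_divide(
Traceback (most recent call last):
  File "nut.py", line 19, in <module>
    nut('top',f't{t}.png'); nut('side',f's{t}.png')
    ~~~^^^^^^^^^^^^^^^^^^^
  File "nut.py", line 12, in nut
    print(c,len(P),len(T),'z',np.percentile(T[:,2],[5,50,95]).round(4),'rect',np.round(r[0],1),np.round(r[1],1),'ang',np.degrees(np.arctan2(e[1],e[0])).round(1)%180,'pca',(np.degrees(np.arctan2(V[1,1],V[0,1]))%180).round(1),'eig',np.sqrt(w/len(T))*1000)
                              ~~~~~~~~~~~~~^^^^^^^^^^^^^^^^^^
IndexError: index -1 is out of bounds for axis 0 with size 0
[ WARN:0@0.019] global loadsave.cpp:275 findDecoder imread_('pics/t2.png'): can't open/read file: check file path/integrity
Traceback (most recent call last):
cv2.error: OpenCV(4.12.0) /io/opencv/modules/imgproc/src/resize.cpp:4208: error: (-215:Assertion failed) !ssize.empty() in function 'resize'
```

```bash
python3 - <<'E'
from h import *
im,d=cams.get_image('side'); x,y=np.round(proj('side',[.528,.182,.15])).astype(int)
cv2.imwrite('pics/s3.png',cv2.resize(im[y-50:y+50,x-50:x+50,::-1],(600,600),interpolation=cv2.INTER_CUBIC))
E
```

```text
(no output)
```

View pics/s3.png

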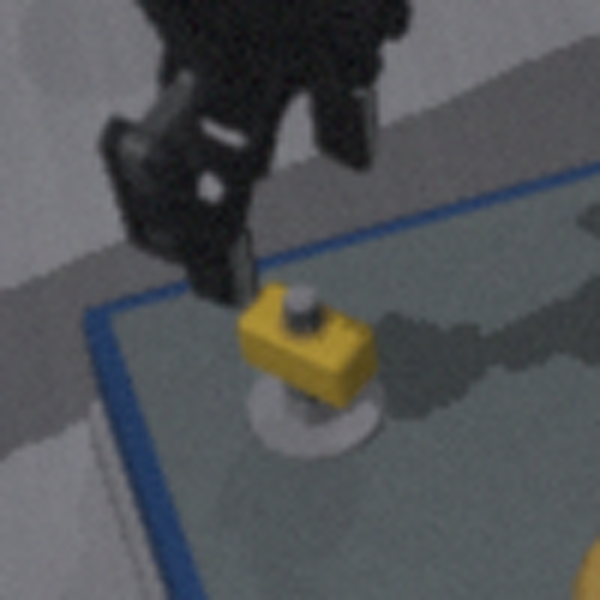

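Emit:
servo_tool(
  steps=[
    [-1.8,-0.8,20,0,0,0],
    [-1.8,-0.8,40,0,0,0],
    [-1.8,-0.8,55,0,0,0],
    [-1.8,-0.8,68,0,0,0],
    [-1.8,-0.8,68,0,0,0],
    [-1.8,-0.8,68,0,0,0],
  ],
)

```text
clock: 2.85
position: [0.5289, 0.1828, 0.1144]
ee_rot: [0.001, 0.387, 0.922, 0.001]
contact_force: [0.0, 0.9, 0.5]
width: 0.0656
```

```bash
python3 rel.py .5283 .1823 .113 134.5;python3 - <<'E'
from h import *
im,d=cams.get_image('side'); x,y=np.round(proj('side',[.528,.182,.15])).astype(int)
cv2.imwrite('pics/s4.png',cv2.resize(im[y-50:y+50,x-50:x+50,::-1],(600,600),interpolation=cv2.INTER_CUBIC))
E
```

```text
shift mm [ 0.1 -0.8  1.4] rotvec [0.09 0.05 0.02]
now [0.5289 0.1828 0.1144] yaw 134.52 q [ 0.208  0.342  1.718  0.     1.08  -0.569] F [0.04 0.87 0.55] M [-0.033  0.006 -0.   ] 0.06564748316680306 2.85
```

View pics/s4.png

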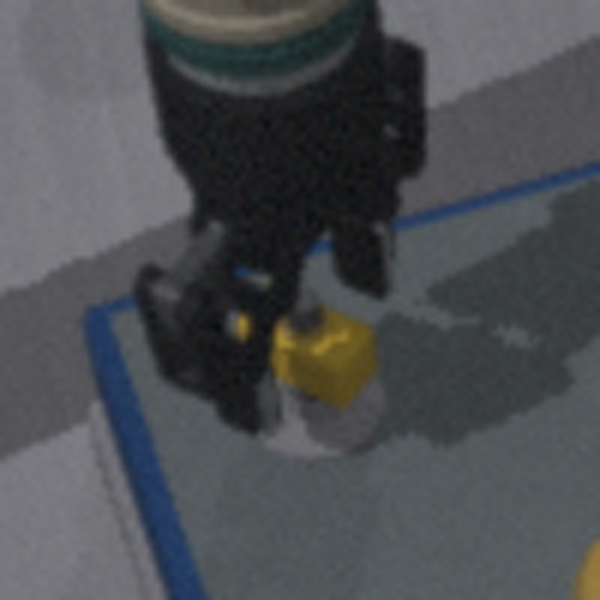

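The fingers straddle the nut in the side view (crop centre, about (325,350)). I'll close gently and watch the side force to check centring.

Emit:
servo_tool(
  steps=[
    [0,0,0,0,0,0],
    [0,0,0,0,0,0],
    [0,0,0,0,0,0],
    [0,0,0,0,0,0],
    [0,0,0,0,0,0],
    [0,0,0,0,0,0],
  ],
  hand=255,
  grip_force=25,
)

```text
clock: 3.5
position: [0.5284, 0.1822, 0.1138]
ee_rot: [0.0, 0.387, 0.922, 0.0]
contact_force: [-0.5, -0.9, 5.4]
width: 0.0239
```

```bash
python3 rel.py .5283 .1823 .113 134.5
```

```text
shift mm [ 0.2 -0.   0.8] rotvec [ 0.02  0.03 -0.02]
now [0.5284 0.1822 0.1138] yaw 134.48 q [ 0.208  0.342  1.719 -0.     1.08  -0.569] F [-0.46 -0.94  5.43] M [-0.147  0.129 -0.06 ] 0.023926384317342737 3.5
```

Well centred: side force under 1 N and width 23.9 mm. Running down, first below the guaranteed-free 1.5 rad.

Emit:
servo_tool(
  steps=[
    [0,0,0,0,0,4],
    [0,0,0.1,0,0,12],
    [0,0,0.15,0,0,20],
    [0,0,0.2,0,0,28],
    [0,0,0.3,0,0,36],
    [0,0,0.35,0,0,44],
    [0,0,0.4,0,0,52],
    [0,0,0.5,0,0,60],
  ],
  hand=255,
  grip_force=60,
)

```text
clock: 4.3
position: [0.5283, 0.182, 0.1133]
ee_rot: [0.0, 0.797, 0.603, -0.0]
contact_force: [-0.9, -1.7, 5.7]
width: 0.0231
```

```bash
python3 rel.py .5283 .1823 .113 134.5
```

```text
shift mm [ 0.3 -0.1  0.3] rotvec [ 1.000e-02  5.000e-02 -6.028e+01]
now [0.5283 0.182  0.1133] yaw 74.22 q [ 2.080e-01  3.430e-01  1.720e+00 -1.000e-03  1.079e+00  4.840e-01] F [-0.9  -1.74  5.66] M [-0.287  0.263  0.213] 0.02312320324574564 4.3
```

Emit:
servo_tool(
  steps=[
    [0,0,0.05,0,0,6],
    [0,0,0.1,0,0,12],
    [0,0,0.15,0,0,18],
  ],
)

```text
clock: 4.6
position: [0.5283, 0.182, 0.1132]
ee_rot: [0.0, 0.882, 0.472, -0.0]
contact_force: [-1.5, -1.9, 6.3]
width: 0.023
```

```bash
cat > st.py <<'E'
from h import *
s=telemetry.get_state();R=Q(s['ee_rot'])
print('turned',(134.48-np.degrees(np.arctan2(R[1,0],R[0,0])))%360,'Mz',s['moment'].round(3),'F',s['contact_force'].round(1),'q6',s['qpos'][5].round(3),'eff6',s['effort'][5].round(3),'w',s['width'].round(4),s['position'].round(4),s['clock'])
E
python3 st.py
```

```text
Traceback (most recent call last):
  File "st.py", line 3, in <module>
    print('turned',(134.48-np.degrees(np.arctan2(R[1,0],R[0,0])))%360,'Mz',s['moment'].round(3),'F',s['contact_force'].round(1),'q6',s['qpos'][5].round(3),'eff6',s['effort'][5].round(3),'w',s['width'].round(4),s['position'].round(4),s['clock'])
                                                                                                                                                                                              ^^^^^^^^^^^^^^^^
AttributeError: 'float' object has no attribute 'round'
```

Emit:
servo_tool(
  steps=[
    [0,0,0.03,0,0,4],
    [0,0,0.06,0,0,8],
  ],
)

```text
clock: 4.8
position: [0.5282, 0.182, 0.1131]
ee_rot: [0.0, 0.912, 0.41, -0.0]
contact_force: [-1.6, -1.8, 6.5]
width: 0.0232
```

```bash
python3 st.py
```

```text
Traceback (most recent call last):
  File "st.py", line 3, in <module>
    print('turned',(134.48-np.degrees(np.arctan2(R[1,0],R[0,0])))%360,'Mz',s['moment'].round(3),'F',s['contact_force'].round(1),'q6',s['qpos'][5].round(3),'eff6',s['effort'][5].round(3),'w',s['width'].round(4),s['position'].round(4),s['clock'])
                                                                                                                                                                                              ^^^^^^^^^^^^^^^^
AttributeError: 'float' object has no attribute 'round'
```

Emit:
servo_tool(
  steps=[
    [0,0,0.03,0,0,4],
    [0,0,0.06,0,0,8],
  ],
)

```text
clock: 5.0
position: [0.5282, 0.182, 0.113]
ee_rot: [0.0, 0.939, 0.345, -0.0]
contact_force: [-1.4, -1.7, 6.0]
width: 0.0229
```

```bash
python3 st.py
```

```text
Traceback (most recent call last):
  File "st.py", line 3, in <module>
    print('turned',(134.48-np.degrees(np.arctan2(R[1,0],R[0,0])))%360,'Mz',s['moment'].round(3),'F',s['contact_force'].round(1),'q6',s['qpos'][5].round(3),'eff6',s['effort'][5].round(3),'w',s['width'].round(4),s['position'].round(4),s['clock'])
                                                                                                                                                                                              ^^^^^^^^^^^^^^^^
AttributeError: 'float' object has no attribute 'round'
```

```bash
sed -i "s/s\['width'\].round(4)/round(s['width'],4)/" st.py; python3 st.py; python3 st.py
```

```text
turned 94.09608587877864 Mz [-0.297  0.36   0.215] F [-1.4 -1.7  6. ] q6 1.074 eff6 -0.355 w 0.0229 [0.5282 0.182  0.113 ] 5.0
turned 94.09608587877864 Mz [-0.297  0.36   0.215] F [-1.4 -1.7  6. ] q6 1.074 eff6 -0.355 w 0.0229 [0.5282 0.182  0.113 ] 5.0
```

Emit:
servo_tool(
  steps=[
    [0,0,0.03,0,0,4],
    [0,0,0.06,0,0,8],
  ],
)

```text
clock: 5.2
position: [0.5281, 0.182, 0.113]
ee_rot: [0.0, 0.96, 0.279, -0.0]
contact_force: [-2.1, -1.4, 6.0]
width: 0.0227
```

```bash
python3 st.py
```

```text
turned 102.09689748087669 Mz [-0.234  0.328  0.187] F [-2.1 -1.4  6. ] q6 1.214 eff6 -0.355 w 0.0227 [0.5281 0.182  0.113 ] 5.2
```

Emit:
servo_tool(
  steps=[
    [0,0,0.03,0,0,4],
    [0,0,0.06,0,0,8],
  ],
)

```text
clock: 5.4
position: [0.5281, 0.182, 0.1129]
ee_rot: [0.0, 0.977, 0.211, -0.0]
contact_force: [-1.0, -1.4, 6.5]
width: 0.0229
```

```bash
python3 st.py
```

```text
turned 110.09883123365424 Mz [-0.288  0.346  0.262] F [-1.  -1.4  6.5] q6 1.353 eff6 -0.355 w 0.0229 [0.5281 0.182  0.1129] 5.4
```

Emit:
servo_tool(
  steps=[
    [0,0,0.03,0,0,4],
    [0,0,0.06,0,0,8],
  ],
)

```text
clock: 5.6
position: [0.5281, 0.182, 0.1128]
ee_rot: [0.0, 0.99, 0.142, -0.0]
contact_force: [-2.0, -1.7, 6.4]
width: 0.0228
```

```bash
python3 st.py
```

```text
turned 118.09866333269753 Mz [-0.256  0.313  0.157] F [-2.  -1.7  6.4] q6 1.493 eff6 -0.355 w 0.0228 [0.5281 0.182  0.1128] 5.6
```

Emit:
servo_tool(
  steps=[
    [0,0,0.03,0,0,4],
    [0,0,0.06,0,0,8],
  ],
)

```text
clock: 5.8
position: [0.528, 0.182, 0.1128]
ee_rot: [0.0, 0.997, 0.073, -0.0]
contact_force: [-1.9, -0.6, 5.7]
width: 0.0228
```

```bash
python3 st.py
```

```text
turned 126.0994153710798 Mz [-0.282  0.33   0.192] F [-1.9 -0.6  5.7] q6 1.633 eff6 -0.355 w 0.0228 [0.528  0.182  0.1128] 5.8
```

Emit:
servo_tool(
  steps=[
    [0,0,0.03,0,0,4],
    [0,0,0.06,0,0,8],
  ],
)

```text
clock: 6.0
position: [0.528, 0.182, 0.1127]
ee_rot: [0.0, 1.0, 0.003, -0.0]
contact_force: [-1.9, -1.6, 5.2]
width: 0.0228
```

```bash
python3 st.py
```

```text
turned 134.1028889527369 Mz [-0.322  0.377  0.271] F [-1.9 -1.6  5.2] q6 1.772 eff6 -0.355 w 0.0228 [0.528  0.182  0.1127] 6.0
```

Emit:
servo_tool(
  steps=[
    [0,0,0.03,0,0,4],
    [0,0,0.06,0,0,8],
  ],
)

```text
clock: 6.2
position: [0.5279, 0.1821, 0.1126]
ee_rot: [0.0, 0.998, -0.066, -0.0]
contact_force: [-1.4, -0.9, 5.4]
width: 0.0229
```

```bash
python3 st.py
```

```text
turned 142.0979001195854 Mz [-0.264  0.343  0.291] F [-1.4 -0.9  5.4] q6 1.912 eff6 -0.312 w 0.0229 [0.5279 0.1821 0.1126] 6.2
```

Emit:
servo_tool(
  steps=[
    [0,0,0.03,0,0,4],
  ],
)

```text
clock: 6.3
position: [0.5279, 0.1821, 0.1126]
ee_rot: [0.0, 0.995, -0.101, -0.0]
contact_force: [-1.8, -0.6, 6.2]
width: 0.0229
```

```bash
python3 st.py
```

```text
turned 146.08128361486106 Mz [-0.235  0.399  0.416] F [-1.8 -0.6  6.2] q6 1.981 eff6 -0.194 w 0.0229 [0.5279 0.1821 0.1126] 6.3
```

Emit:
servo_tool(
  steps=[
    [0,0,0.03,0,0,4],
  ],
)

```text
clock: 6.4
position: [0.528, 0.1821, 0.1126]
ee_rot: [0.0, 0.991, -0.136, -0.0]
contact_force: [-2.1, -1.1, 5.7]
width: 0.0229
```

```bash
python3 st.py
```

```text
turned 150.06621440801874 Mz [-0.197  0.361  0.445] F [-2.1 -1.1  5.7] q6 2.051 eff6 -0.122 w 0.0229 [0.528  0.1821 0.1126] 6.4
```

Contact was near 142°, and the moment is now rising as expected (about 0.45). I'll creep on toward 0.65.

Emit:
servo_tool(
  steps=[
    [0,0,0.03,0,0,4],
  ],
)

```text
clock: 6.5
position: [0.5279, 0.1821, 0.1125]
ee_rot: [0.0, 0.985, -0.17, -0.0]
contact_force: [-1.8, -1.0, 5.1]
width: 0.023
```

```bash
python3 st.py
```

```text
turned 154.04718961692427 Mz [-0.211  0.402  0.496] F [-1.8 -1.   5.1] q6 2.121 eff6 -0.047 w 0.023 [0.5279 0.1821 0.1125] 6.5
```

Emit:
servo_tool(
  steps=[
    [0,0,0.02,0,0,4],
  ],
)

```text
clock: 6.6
position: [0.5279, 0.1821, 0.1125]
ee_rot: [0.0, 0.979, -0.204, -0.0]
contact_force: [-2.8, -1.2, 5.9]
width: 0.0231
```

```bash
python3 st.py
```

```text
turned 158.03545770779567 Mz [-0.161  0.477  0.589] F [-2.8 -1.2  5.9] q6 2.19 eff6 0.027 w 0.0231 [0.5279 0.1821 0.1125] 6.6
```

Emit:
servo_tool(
  steps=[
    [0,0,0.02,0,0,3.5],
  ],
)

```text
clock: 6.7
position: [0.5279, 0.1821, 0.1125]
ee_rot: [0.0, 0.972, -0.234, -0.0]
contact_force: [-1.7, -0.6, 6.7]
width: 0.0228
```

```bash
python3 st.py
```

```text
turned 161.50880136185518 Mz [-0.144  0.409  0.657] F [-1.7 -0.6  6.7] q6 2.251 eff6 0.196 w 0.0228 [0.5279 0.1821 0.1125] 6.7
```

Emit:
servo_tool(
  steps=[
    [0,0,0,0,0,0],
    [0,0,0,0,0,0],
  ],
)

```text
clock: 6.9
position: [0.5279, 0.1821, 0.1125]
ee_rot: [0.0, 0.973, -0.233, -0.0]
contact_force: [-1.9, 0.2, 6.0]
width: 0.0233
```

```bash
python3 st.py
```

```text
turned 161.37072017981484 Mz [-0.186  0.398  0.537] F [-1.9  0.2  6. ] q6 2.248 eff6 0.581 w 0.0233 [0.5279 0.1821 0.1125] 6.9
```

Peak moment 0.66 N·m, 0.54 at standstill: firmly locked. Now I'll release, lift straight up and move away.

Emit:
servo_tool(
  steps=[
    [0,0,0,0,0,0],
    [0,0,0,0,0,0],
    [0,0,0,0,0,0],
    [0,0,0,0,0,0],
    [0,0,0,0,0,0],
    [0,0,0,0,0,0],
  ],
  hand=60,
)

```text
clock: 7.5
position: [0.5283, 0.1823, 0.1119]
ee_rot: [-0.0, 0.972, -0.234, -0.0]
contact_force: [0.1, 0.2, 0.2]
width: 0.0651
```

```bash
python3 st.py
```

```text
turned 161.503099835519 Mz [-0.018 -0.035  0.04 ] F [0.1 0.2 0.2] q6 2.25 eff6 0.0 w 0.0651 [0.5283 0.1823 0.1119] 7.5
```

Emit:
servo_tool(
  steps=[
    [0,0,-10,0,0,0],
    [0,0,-30,0,0,0],
    [0,0,-60,0,0,0],
    [0,0,-90,0,0,0],
    [0,0,-120,0,0,0],
    [0,0,-150,0,0,0],
    [0,0,-150,0,0,0],
  ],
)

```text
clock: 8.2
position: [0.5308, 0.1829, 0.2677]
ee_rot: [-0.002, 0.972, -0.234, 0.005]
contact_force: [0.0, -0.8, -0.1]
width: 0.0653
```

```bash
python3 rel.py .3 .4 .26 -27
```

```text
shift mm [-304.3  -88.6    5.8] rotvec [-0.38 -0.47 -0.01]
now [0.5308 0.1829 0.2677] yaw -27.02 q [0.208 0.231 1.477 0.    1.423 2.25 ] F [ 0.   -0.81 -0.12] M [0.048 0.025 0.04 ] 0.06530248620901631 8.2
```

Emit:
servo_tool(
  steps=[
    [-20,-5,0,0,0,0],
    [-60,-18,0,0,0,0],
    [-100,-30,0,0,0,0],
    [-140,-42,0,0,0,0],
    [-180,-53,0,0,0,0],
    [-200,-60,0,0,0,0],
    [-200,-60,0,0,0,0],
    [-200,-60,0,0,0,0],
  ],
)

```text
clock: 9.0
position: [0.3773, 0.3265, 0.2621]
ee_rot: [0.0, 0.972, -0.233, 0.0]
contact_force: [0.0, -0.2, 0.2]
width: 0.0651
```

```bash
python3 nut.py 5; python3 -c "
import cv2,numpy as np
cv2.imwrite('pics/b5.png',np.hstack([cv2.resize(cv2.imread('pics/t5.png'),(400,400)),cv2.resize(cv2.imread('pics/s5.png'),(400,400))]))"
python3 - <<'E'
from h import *
for c in ('top','side'):
    im,d=snap(c,c+'5.png')
    for q in('burner_cap_center','screwdriver','mug_center','lower_nut_mark'):
        for x in spotter.outline_of(q,c)[:1]:
            P=mask2w(c,x['region'],d); print(c,q,x['conf'],x['rect'],np.median(P,0).round(4) if len(P) else None)
print(telemetry.get_state()['clock'])
E
```

```text
top 172 171 z [0.1346 0.1383 0.1418] rect [528.9 183.2] [23.5 45.4] ang 159.9 pca 159.9 eig [ 7.19136137 13.91820045]
side 254 162 z [0.1338 0.1378 0.1405] rect [527.5 179.9] [27.4 44.9] ang 161.7 pca 160.9 eig [ 7.03192925 14.29898895]
top burner_cap_center 0.74 [353.9, 235.2, 30.4, 35.0] [0.6331 0.0643 0.1055]
top screwdriver 0.87 [417.1, 181.2, 34.9, 71.0] [ 0.6958 -0.0946  0.1123]
top mug_center 0.82 [138.8, 275.5, 43.6, 34.6] [0.5269 0.5892 0.0451]
top lower_nut_mark 0.75 [312.2, 286.0, 16.0, 19.4] [0.5292 0.1831 0.1387]
side burner_cap_center 0.73 [314.4, 271.3, 39.7, 31.9] [0.6305 0.0552 0.1051]
side screwdriver 0.63 [368.0, 311.4, 74.2, 55.4] [ 0.6917 -0.1023  0.1115]
side mug_center 0.98 [227.0, 133.5, 33.3, 47.3] [0.5249 0.549  0.0584]
side lower_nut_mark 0.62 [262.3, 235.7, 20.7, 25.3] [0.5254 0.174  0.1338]
9.6
```

View pics/b5.png

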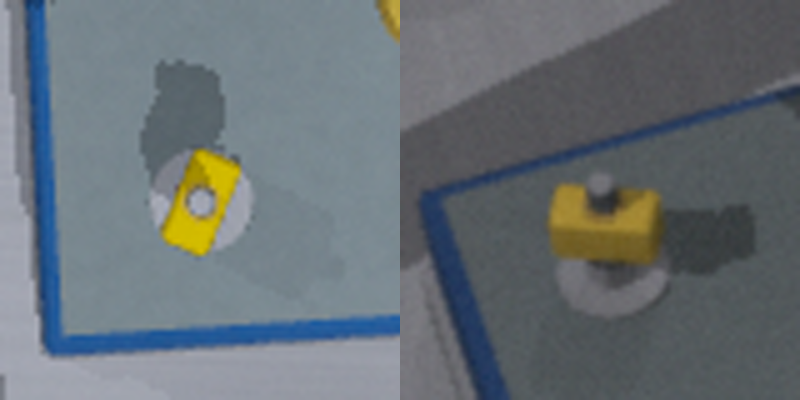

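The nut now lies at about 160° and has sprung back slightly, as described. The cap, screwdriver and mug haven't moved, and the gripper is clear.

```bash
python3 -c "
from rig import sign_off
print(sign_off())"
```

```text
the job is handed in; nothing more can be done
None
```

I ran the yellow nut down onto the washer and steel nut, tightened it, let go, moved the arm clear and handed the job in at about 9.6 s.

- **Running down:** I gripped the nut across its 24 mm width. It ran freely at about 0.22 N·m and started to bear after roughly 142–144° of turning.
- **Tightening:** I went on until the moment reached about 0.66 N·m while turning, or 0.54 N·m at a standstill. That is about 0.3 rad past contact and well under the 1.0 N·m that would drag the steel nut.
- **After release:** The force and moment on the gripper fell to nearly zero. The cameras show the nut about 154° round from its start, against 161.5° at the gripper. That fits the expected spring-back to 0.25 rad within my 2–3° measuring error.
- **Other things:** The burner cap, screwdriver and mug are within about 3 mm of where they started.

**Not confirmed:** I couldn't see the red mark on the lower nut. The network's reports for it landed on the yellow nut, so that the lower nut stayed put rests on the measured moment. I didn't measure the washer's squeeze directly either; that is inferred from the moment and angle.

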